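Turn the upside-down trivet white side up

ROBOT

A 6-joint arm with a two-finger parallel gripper is mounted at the origin on a cart in front of the work surface, level with it; the furniture and walls round the work are solid. World frame = base frame: x ahead of the robot, y to its left, z up, the work surface at z = 0. Lengths are in m, angles in degrees, forces in N, time in s.
With the tool pointing down it reaches from about 0.35 to 1 m from the base axis. Payload 7.1 kg.
Tool frame: the origin (TCP) lies midway between the tips of the shut fingers; the grasp point (between the pads) lies 19 mm behind it; z points along the fingers, y is the line along which they close (so a half turn about z gives the same grasp; the last joint's range is limited). The gripper opens to 85 mm and grips with 20 to 120 N. Pads are 22 mm wide; open, the fingers measure 114 mm over their backs; the gripper's body (76 mm by 85 mm) begins 54 mm behind the grasp point. The pads swing forward as they close: fully open they stand 13 mm farther back than shut.
Start: joints at [-69.672, 24.242, 93.386, -0, 62.372, -1.089], TCP at [0.228, -0.582, 0.231] pointing down, gripper open.
Joint ranges: [-172.04, 172.04], [-51.8, 120.97], [4.93, 147.93], [-75.15, 255.16], [6.16, 154.13], [-145.62, 145.62]. Speed limits (degrees/s): [136.94, 136.94, 172.46, 180, 180, 180].

INTERFACE

Orientations are given as [roll, pitch, yaw] about the fixed x, y, z axes, in that order (R = Rz(yaw) Ry(pitch) Rx(roll)).
In Python, from workcell import arm, viewer, nets gives the robot as it stands.
- The arm moves only by the tool step_arm, never from a script. Its argument "increments" is a list of rows, each a list of 5 numbers: the closure, from -1 (fully open) to 1 (shut), then the shift along the tool's x, y, z in cm, then the turn about the tool's z in degrees. A call has 1 to 10 rows; each row is the pose to reach, as a shift and turn from the pose commanded when the call began, along the tool's axes at that moment; what a row does not reach only later rows make up. A row lasts 1/8 s, in which the tool goes at most 62.5 mm and 10.7 degrees, less where a joint would pass 70% of its speed; a pose out of reach is approached as far as the arm can. A call with a gripper value outside its range is refused whole. The fingers move at their own pace and stop on an object; "newtons" is the grip in N (left out, the last holds). Time passes only in rows, so rows that repeat a pose let the fingers close. It gives the time, the measured TCP pose, the force, the opening and the grip force at its end, in the units of the state.
- arm.sense(): the state, without advancing time (a new reading comes with each control period).
- viewer.grab_frame(name): name is "side" or "top"; returns (picture, depth): 384x512x3 uint8, blue, green, red; 384x512 float32, m along the optical axis (not along the pixel's ray), 0 where there is no reading.
- viewer.camera_model(name): a dict with "vertical_fov" (degrees; the focal length in pixels is half the picture's height over the tangent of half this angle, whatever the lens; pixels are square), "cx", "cy" (the principal point, pixels), "R" (3x3) and "t" (3): a world point X has camera coordinates R X + t. Camera axes: x right, y down, z forward; pixel columns grow to the right and rows downward; lengths in m; the calibration is good to about 2 mm. A picture is of the moment at which its call begins. camera_model takes no time and is no camera call.
- arm.hand_in(): hands the job in; it is judged then, once.
Trained networks look in the newest picture that a camera, given by its name, has taken for a name from the list of things; names that differ only in an ending like _2 or _b are one class to them, and where a whole thing is asked for, a point or a joint stands for the part that bears it (a point fixed in the world has none). Each returns a list of dicts, best first, with "score" (0 to 1); they miss things now and then, are a little off and sometimes report something else, mostly with a low value. They report only what shows in the picture. A call takes as long as a camera call.
- nets.silhouettes(camera, target): "pixels" (384x512 bool, what is visible of it) and "at" ([column, row] in pixels, amid what is visible of it).
The state is a dict: "clock": time; "qpos": joint angles; "qd": joint speeds; "joint_efforts": joint torques, N m; "tool_pos": TCP position; "ee_rot": TCP orientation; "contact_force": force on the tool from outside, world axes, zero at the start; "torque": the same for the moment, N m; "grip_width": finger opening in m; "grasp_force": force on a finger pad.
Only numpy, scipy, OpenCV 4.12 (cv2) and the standard library are available. Lean on these libraries where they do the work, as an engineer would, in place of code of your own. Each camera call takes 0.05 s, during which the arm holds its last target. There are 200 camera calls.

TASK

One of the two trivets beside the coffee things was put down the wrong way round, with its cork backing showing. Slide it out flat over the left edge of the counter until you can get under it (don't let it fall off), then tip it over so that it ends lying flat, white side up, with all of it on the counter. Leave the other trivet, the espresso mug and the tub of tea sachets where they are.

Things in the scene. Friction and masses are not known exactly. Their poses are not given: they have to be found in the camera images.
- cork_up_trivet_centre (a point): centre (half-way up) of the trivet to turn over: a loose stiff plate 104 x 120 x 14 mm, 0.15 to 0.3 kg, one face white with a thin blue border, the other tan cork. Own z points out of the CORK face (up at the start), own x along the 104 mm side, own y along the 120 mm side, roughly towards the left edge. If one side is lifted slowly, the opposite side stays put on the counter like a hinge
- white_up_trivet_centre (a point): centre (half-way up) of the other trivet, same make and size, already white side up (its own z points out of its white face); it lies to the right of the cork-side-up one with a gap of about 55 mm between them; to be left alone
- mug_centre (a point): centre (25 mm above the counter) of the loose dark blue espresso mug, 63 x 88 x 51 mm, standing to the right of both trivets; to be left alone
- tea_tub_centre (a point): point 35 mm above the counter at the middle of the loose white card tub of red tea sachets, 67 x 66 x 76 mm, standing beyond the trivets, near the window; to be left alone
- left_edge (a point): point on the upper left edge of the counter, at the height of its top. The edge is straight and runs along world x; the counter lies on the side of smaller y, and beyond it (larger y) it is open down to the floor. The counter top is 22 mm thick, and its frame below stays at least 15 mm inside the edge

How it is judged (in metres and radians):
On the way:
1. the cork-side-up trivet is slid out, still flat, so that it juts about 15 mm or more past the left edge of the counter (y of cork_up_trivet_centre in the frame of left_edge above -0.045 m and angle between cork_up_trivet_centre's own z axis and vertical below 0.2 rad and height (world z) of cork_up_trivet_centre below 0.02 m), for 0.2 s.
At the end, for the whole second after the job is handed in: the trivet that was cork side up lies at rest white side up, flat on the counter (within 10 degrees, not on top of anything), its centre at least 50 mm inside the left edge and the front edge of the counter (angle between cork_up_trivet_centre's own z axis and vertical above 2.97 rad and height (world z) of cork_up_trivet_centre between 0.002 and 0.013 m and y of cork_up_trivet_centre in the frame of left_edge below -0.05 m and world x of cork_up_trivet_centre above 0.323 m and linear speed of cork_up_trivet below 0.02 m/s); the robot touches nothing.
It fails at once if the trivet falls off the counter (height (world z) of cork_up_trivet_centre below -0.06 m).
It fails at once if the other trivet is moved more than 30 mm (distance of white_up_trivet_centre from where it was at the start of the episode above 0.03 m).
It fails at once if the mug is moved more than 30 mm (distance of mug_centre from where it was at the start of the episode above 0.03 m).
It fails at once if the tea tub is moved more than 30 mm (distance of tea_tub_centre from where it was at the start of the episode above 0.03 m).
It also fails if it takes over 48 s, if anything falls off the work surface, if the arm or the gripper's body presses on something with over 40 N, if the wrist force passes 120 N, or if a joint passes its speed limit or range.

## Working session

There is one attempt and no reset: what is moved stays moved. The work goes in short steps, Python scripts to look and compute and a tool call to move; the robot and the scene stay as the last step left them, time stands still between calls to the robot, and variables do not carry over. Pictures are saved under pics/ and viewed, at most 10 in all, crops included, and the job is handed in when it is done.

Besides the shell and the picture viewer there is one more tool, called as a command line: name --pt "numbers of a row" for each row, then --argument value for the rest. step_arm: Moves the arm, as the interface text tells. Its arguments: {"type":"object","properties":{"increments":{"type":"array","items":{"type":"array","items":{"type":"number"}}},"newtons":{"type":"number"}},"required":["increments"]}

```bash
mkdir -p pics; cat > h.py <<'E'
import numpy as np, cv2
from workcell import arm, viewer, nets
def cloud(name):
    im,d=viewer.grab_frame(name); c=viewer.camera_model(name)
    h,w=d.shape; f=h/2/np.tan(np.radians(c["vertical_fov"])/2)
    u,v=np.meshgrid(np.arange(w),np.arange(h))
    P=np.stack([(u-c["cx"])/f*d,(v-c["cy"])/f*d,d],-1)
    R=np.array(c["R"]);t=np.array(c["t"])
    return im,d,(P-t)@R
E
python3 - <<'E'
from h import *
ims=[]
for n in ["side","top"]:
    im,d,W=cloud(n); cv2.imwrite(f"pics/{n}0.png",im)
    print(n,{k:np.round(v,3).tolist() if not isinstance(v,str) else v for k,v in viewer.camera_model(n).items()})
    for t in ["cork_up_trivet_centre","white_up_trivet_centre","mug_centre","tea_tub_centre"]:
        for s in nets.silhouettes(n,t)[:3]:
            m=s["pixels"]&(d>0); p=W[m]
            if len(p)<20: continue
            top=p
            r=cv2.minAreaRect(p[:,:2].astype(np.float32)*1000)
            print(n,t,round(s["score"],2),s["at"],m.sum(),np.round(np.median(p,0),3),np.round(np.percentile(p[:,2],[5,95]),3),np.round(r[0]),np.round(r[1]),round(r[2],1))
s=arm.sense();print(s["clock"],s["tool_pos"],s["ee_rot"])
E
```

```text
side {'vertical_fov': 56.074, 'cx': 255.89, 'cy': 190.212, 'R': [[-0.858, -0.513, -0.026], [-0.245, 0.452, -0.858], [0.452, -0.729, -0.514]], 't': [0.558, 0.146, 0.764]}
side cork_up_trivet_centre 0.94 [265.2, 229.4] 1483 [0.515 0.191 0.013] [0.006 0.015] [520. 182.] [120. 103.] 76.2
side white_up_trivet_centre 0.79 [311.6, 197.7] 1046 [0.474 0.01  0.013] [0.005 0.015] [486.  -2.] [122. 119.] 78.7
side mug_centre 0.8 [335.2, 164.0] 364 [ 0.485 -0.164  0.036] [0.007 0.05 ] [ 499. -216.] [ 60. 142.] 16.5
side tea_tub_centre 0.93 [185.3, 195.7] 1046 [0.754 0.19  0.046] [0.004 0.071] [803. 145.] [ 88. 177.] 45.9
top {'vertical_fov': 44.123, 'cx': 249.018, 'cy': 187.368, 'R': [[0.06, -0.998, -0.002], [-0.974, -0.058, -0.218], [0.218, 0.015, -0.976]], 't': [0.039, 0.617, 0.959]}
top cork_up_trivet_centre 0.75 [201.6, 230.4] 2436 [0.519 0.176 0.014] [0.01  0.017] [521. 178.] [124. 106.] 75.6
top white_up_trivet_centre 0.58 [279.7, 256.9] 2644 [ 0.477 -0.005  0.014] [0.01  0.017] [481.  -5.] [124. 110.] 78.8
top mug_centre 0.71 [367.2, 253.6] 781 [ 0.487 -0.191  0.022] [0.012 0.052] [ 493. -193.] [63. 87.] 25.3
top tea_tub_centre 0.82 [214.7, 121.0] 1091 [0.765 0.168 0.057] [0.02  0.072] [771. 171.] [67. 68.] 72.2
0.5 [ 0.2282191  -0.58178491  0.23128937] [-1.79994846e+02  8.04165617e-04  2.14178587e+01]
```

```bash
python3 - <<'E'
from h import *
a=cv2.imread("pics/side0.png");b=cv2.imread("pics/top0.png")
cv2.imwrite("pics/both.png",cv2.resize(np.vstack([a,b]),None,fx=.78,fy=.78))
for n in ["side","top"]:
    im,d,W=cloud(n)
    ok=(d>0)&(abs(W[...,2])<.006)
    for x in [.42,.46,.5,.54,.58,.62]:
        p=W[ok&(abs(W[...,0]-x)<.01)]
        print(n,x,np.round(np.sort(p[:,1])[-5:],3),np.round(np.median(p[:,2]),4))
    m=nets.silhouettes(n,"cork_up_trivet_centre")[0]["pixels"]&(d>0)&(W[...,2]>.009)
    r=cv2.minAreaRect(W[m][:,:2].astype(np.float32)*1000);print(r)
E
```

```text
side 0.42 [0.352 0.352 0.353 0.353 0.353] -0.0008
side 0.46 [0.352 0.352 0.352 0.352 0.352] -0.0008
side 0.5 [0.352 0.352 0.352 0.352 0.352] -0.0007
side 0.54 [0.352 0.352 0.353 0.353 0.353] -0.0007
side 0.58 [0.352 0.352 0.352 0.353 0.353] -0.0007
side 0.62 [0.352 0.353 0.353 0.353 0.353] -0.0007
((520.4238891601562, 180.86715698242188), (119.08109283447266, 104.00460052490234), 75.11158752441406)
top 0.42 [0.347 0.347 0.348 0.349 0.349] 0.0003
top 0.46 [0.348 0.348 0.348 0.349 0.349] 0.0005
top 0.5 [0.348 0.348 0.348 0.348 0.349] 0.0004
top 0.54 [0.347 0.348 0.348 0.348 0.348] 0.0006
top 0.58 [0.347 0.347 0.348 0.348 0.349] 0.0007
top 0.62 [0.347 0.347 0.348 0.348 0.348] 0.0006
((519.8098754882812, 176.80859375), (119.25064086914062, 103.59407806396484), 75.92230224609375)
```

View pics/both.png

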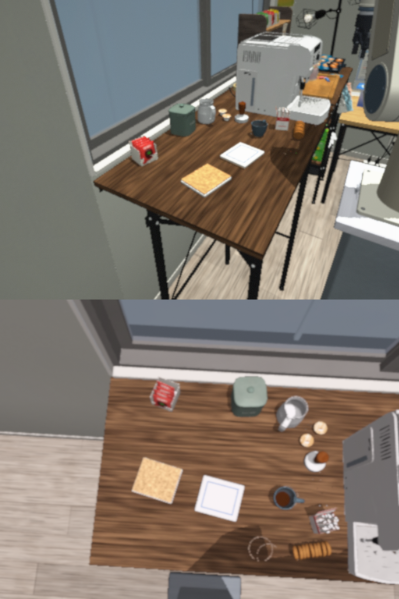

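```bash
cat >> h.py <<'E'
def go(x,y,z,yaw,s=None):
    s=s or arm.sense(); p=s["tool_pos"]; a=np.radians(s["ee_rot"][2]); d=np.array([x,y,z])-p
    dy=(yaw-s["ee_rot"][2]+180)%360-180
    # tool z turn: tool z points down
    print("inc cm",np.round(100*np.array([d[0]*np.cos(a)+d[1]*np.sin(a), d[0]*np.sin(a)-d[1]*np.cos(a), -d[2]]),2),"turn",round(-dy,1), "rows~",np.linalg.norm(d)/.0625,abs(dy)/10.7)
E
python3 - <<'E'
from h import *
im,d,W=cloud("top"); P=W[(d>0)&(W[...,2]>.05)]
A=np.array([.228,-.582]);B=np.array([.5,.1])
for t in np.linspace(0,1,9):
    c=A+t*(B-A); q=P[np.linalg.norm(P[:,:2]-c,axis=1)<.1]
    print(np.round(c,2),len(q),np.round(q[:,2].max(),3) if len(q) else 0)
go(.5,.1025,.10,75.5)
E
```

```text
[ 0.23 -0.58] 0 0
[ 0.26 -0.5 ] 621 0.057
[ 0.3  -0.41] 1658 0.29
[ 0.33 -0.33] 2050 0.296
[ 0.36 -0.24] 425 0.09
[ 0.4  -0.16] 59 0.056
[ 0.43 -0.07] 18 0.054
[0.47 0.01] 0 0
[0.5 0.1] 0 0
inc cm [ 50.29 -53.78  13.13] turn -54.1 rows~ 11.966680427476206 5.054259272062774
```

step_arm --pt "-1 0 0 -6 0" --pt "-1 0 0 -12 0" --pt "-1 0 0 -18 0" --pt "-1 0 0 -20 0" --pt "-1 50.3 -53.8 -20 -54" --pt "-1 50.3 -53.8 -20 -54" --pt "-1 50.3 -53.8 -20 -54" --pt "-1 50.3 -53.8 -20 -54" --pt "-1 50.3 -53.8 -20 -54" --pt "-1 50.3 -53.8 -20 -54"

```text
clock: 2.0
tool_pos: [0.3669, -0.2314, 0.4316]
ee_rot: [179.9, 0.0, 75.5]
contact_force: [1.5, -0.1, 0.3]
grip_width: 0.0853
grasp_force: 0.0
```

```bash
python3 - <<'E'
from h import *
go(.5,.1025,.05,75.5);print(arm.sense()["qpos"])
E
```

```text
inc cm [35.66  4.54 38.16] turn 0.0 rows~ 8.387408365694679 0.0016660142097020768
[-3.38156824e+01 -3.74946250e+00  1.01442078e+02  1.00269692e-02
  8.22543717e+01 -1.93348594e+01]
```

step_arm --pt "-1 6 0.8 0 0" --pt "-1 12 1.6 0 0" --pt "-1 18 2.4 3 0" --pt "-1 23 3 7 0" --pt "-1 27 3.5 12 0" --pt "-1 31 4 17 0" --pt "-1 35.6 4.5 22 0" --pt "-1 35.6 4.5 28 0" --pt "-1 35.6 4.5 33 0" --pt "-1 35.6 4.5 36 0"

```text
clock: 3.25
tool_pos: [0.4981, 0.1, 0.0684]
ee_rot: [-179.8, 0.1, 75.5]
contact_force: [0.4, -0.3, -0.3]
grip_width: 0.0856
grasp_force: 0.0
```

```bash
python3 - <<'E'
from h import *
go(.5,.1025,-.007,75.5)
im,d,W=cloud("side"); cv2.imwrite("pics/s1.png",cv2.resize(im[120:300,120:420],None,fx=2,fy=2))
go(.5,.1025,-.007,75.5)
E
```

```text
inc cm [0.29 0.12 7.54] turn -0.0 rows~ 1.2070216836966798 0.0038009687634648717
inc cm [0.36 0.24 7.31] turn -0.1 rows~ 1.1723915538824154 0.0050909353046631415
```

View pics/s1.png

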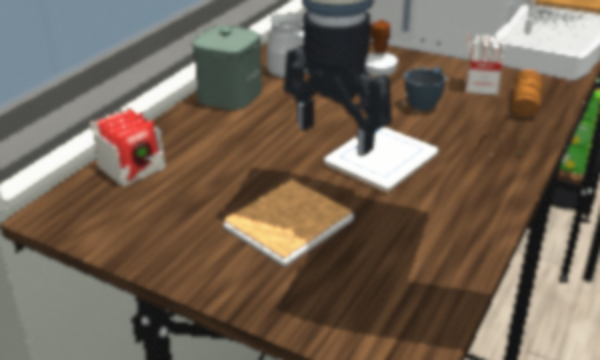

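step_arm --pt "-1 0.3 0.2 4 0" --pt "-1 0.3 0.2 6 0" --pt "-1 0.3 0.2 6.6 0" --pt "-1 0.3 0.2 7.0 0" --pt "-1 0.3 0.2 7.0 0"

```text
clock: 3.92
tool_pos: [0.5031, 0.1024, 0.0021]
ee_rot: [179.9, -0.0, 75.4]
contact_force: [0.0, -0.2, 0.1]
grip_width: 0.085
grasp_force: 0.0
```

```bash
python3 - <<'E'
from h import *
go(.5,.1025,-.007,75.5)
go(.52,.275,-.007,90)
E
```

```text
inc cm [-0.07 -0.3   0.91] turn -0.1 rows~ 0.15380260405982865 0.008328080194044594
inc cm [17.13 -2.71  0.91] turn -14.6 rows~ 2.778913327524298 1.3634682671099325
```

step_arm --pt "-1 0 0 0.5 0" --pt "-1 0 0 0.8 0" --pt "-1 0.7 -0.1 0.8 0" --pt "-1 1.5 -0.2 0.8 -1" --pt "-1 2.5 -0.4 0.8 -2.5" --pt "-1 3.5 -0.6 0.8 -4" --pt "-1 4.5 -0.8 0.8 -5.5" --pt "-1 5.5 -1 0.8 -7" --pt "-1 6.5 -1.1 0.8 -8.5" --pt "-1 7.5 -1.2 0.8 -10"

```text
clock: 5.18
tool_pos: [0.5099, 0.1786, -0.0067]
ee_rot: [-180.0, 0.0, 85.5]
contact_force: [0.4, -0.2, -0.3]
grip_width: 0.0851
grasp_force: 0.6
```

```bash
python3 - <<'E'
from h import *
for n in ["side","top"]:
    im,d,W=cloud(n)
    for s in nets.silhouettes(n,"cork_up_trivet_centre")[:1]:
        m=s["pixels"]&(d>0)&(W[...,2]>.009)&(W[...,2]<.02)
        print(n,s["score"],cv2.minAreaRect(W[m][:,:2].astype(np.float32)*1000))
go(.52,.275,-.007,90)
E
```

```text
side 0.74 ((515.2703857421875, 252.6243896484375), (119.49259185791016, 103.19743347167969), 85.3511962890625)
inc cm [9.73 0.24 0.03] turn -4.6 rows~ 1.5573026589548056 0.42648227852448367
```

step_arm --pt "-1 1 0 0 -1.5" --pt "-1 2 0 0 -3" --pt "-1 3 0 0 -4.5" --pt "-1 4 0 0 -4.5" --pt "-1 5 0.1 0 -4.5" --pt "-1 6 0.1 0 -4.5" --pt "-1 7 0.1 0 -4.5" --pt "-1 7.7 0.1 0 -4.5" --pt "-1 8.2 0.1 0 -4.5" --pt "-1 8.5 0.1 0 -4.5"

```text
clock: 6.62
tool_pos: [0.5175, 0.2628, -0.0067]
ee_rot: [-180.0, 0.0, 89.9]
contact_force: [0.2, -1.8, 0.2]
grip_width: 0.0856
grasp_force: 0.6
```

```bash
cat >> h.py <<'E'
def plate(n="side",lo=.009,hi=.02):
    im,d,W=cloud(n)
    for s in nets.silhouettes(n,"cork_up_trivet_centre")[:1]:
        m=s["pixels"]&(d>0)&(W[...,2]>lo)&(W[...,2]<hi)
        print(n,s["score"],cv2.minAreaRect(W[m][:,:2].astype(np.float32)*1000))
    return im
E
python3 - <<'E'
from h import *
im=plate();cv2.imwrite("pics/s2.png",cv2.resize(im[120:340,120:420],None,fx=2,fy=2))
go(.52,.275,-.007,90)
E
```

```text
side 0.94 ((517.5394897460938, 335.6452331542969), (121.76598358154297, 102.40011596679688), 89.57457733154297)
inc cm [1.22 0.23 0.04] turn -0.1 rows~ 0.19794907080341084 0.007383949423222467
```

View pics/s2.png

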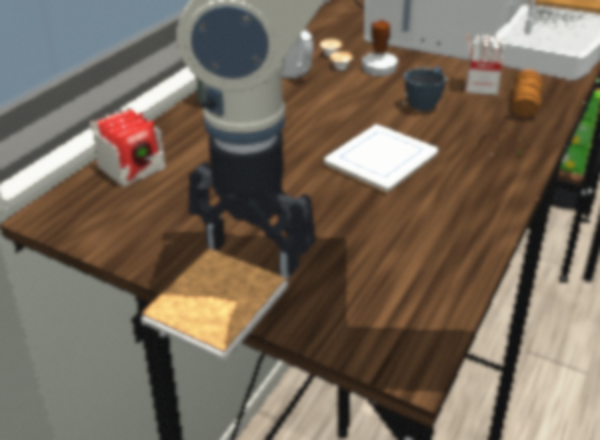

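step_arm --pt "-1 0.4 0 0 0" --pt "-1 0.7 0 0 0" --pt "-1 0.9 0 0 0" --pt "-1 0.9 0 0 0"

```text
clock: 7.22
tool_pos: [0.5176, 0.2718, -0.0067]
ee_rot: [180.0, -0.0, 89.9]
contact_force: [1.0, 0.1, 0.7]
grip_width: 0.0855
grasp_force: 0.0
```

```bash
python3 - <<'E'
from h import *
plate()
print(arm.sense()["tool_pos"])
E
```

```text
side 0.98 ((517.189208984375, 345.1702880859375), (101.34808349609375, 119.885009765625), 0.559794008731842)
[ 0.517671    0.27175228 -0.00662904]
```

step_arm --pt "-1 -1.2 0 0 0" --pt "-1 -1.2 0 -4 0" --pt "-1 -0.5 0 -8 -10" --pt "-1 0.5 0 -8 -20" --pt "-1 1.5 0 -8 -30" --pt "-1 2.5 0 -8 -40" --pt "-1 3.5 0 -8 -50" --pt "-1 4.5 0 -8 -60" --pt "-1 5.1 0 -8 -70" --pt "-1 5.1 0 -8 -80"

```text
clock: 8.57
tool_pos: [0.5177, 0.3222, 0.0732]
ee_rot: [-180.0, -0.0, 170.3]
contact_force: [-1.4, 0.9, 0.2]
grip_width: 0.0856
grasp_force: 0.0
```

step_arm --pt "-1 0 0 0 -10" --pt "-1 0 0 1 -10" --pt "-1 0 0 3 -10" --pt "-1 0 0 4.5 -10" --pt "-1 0 0 5.5 -10" --pt "-1 0 0 5.5 -10"

```text
clock: 9.32
tool_pos: [0.517, 0.3222, 0.017]
ee_rot: [-179.9, -0.1, 179.9]
contact_force: [0.9, -0.5, -0.3]
grip_width: 0.0854
grasp_force: 0.0
```

```bash
python3 - <<'E'
from h import *
im=plate()
go(.5175,.3225,.0,180)
im,d,W=cloud("side");cv2.imwrite("pics/s3.png",cv2.resize(im[160:340,140:380],None,fx=3,fy=3))
E
```

```text
side 0.62 ((517.59765625, 346.00152587890625), (118.66732025146484, 101.9142837524414), 89.37307739257812)
inc cm [ 0.03 -0.02  1.83] turn -0.1 rows~ 0.29255396759246627 0.008738179552925626
```

View pics/s3.png

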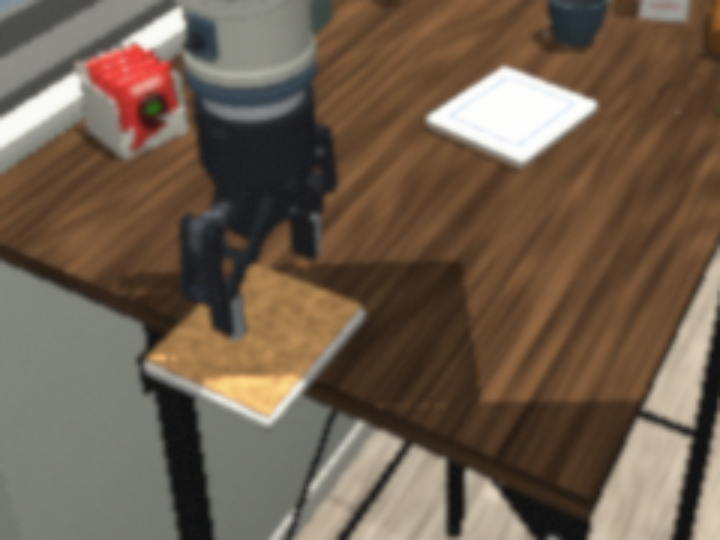

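step_arm --pt "-1 0 0 0.8 0" --pt "-1 0 0 1.3 0" --pt "-1 0 0 1.5 0" --pt "-1 0 0 1.5 0"

```text
clock: 9.98
tool_pos: [0.5175, 0.3225, 0.0031]
ee_rot: [-180.0, -0.0, 179.9]
contact_force: [-0.0, -0.6, 0.0]
grip_width: 0.085
grasp_force: 0.0
```

step_arm --pt "-1 0 0 0.3 0" --pt "-1 0 0 0.3 0"

```text
clock: 10.22
tool_pos: [0.5177, 0.3226, 0.0003]
ee_rot: [180.0, 0.0, 179.9]
contact_force: [0.1, -0.4, 0.7]
grip_width: 0.0855
grasp_force: 0.3
```

```bash
cat >> h.py <<'E'
def prof(n="side"):
    im,d,W=cloud(n)
    for s in nets.silhouettes(n,"cork_up_trivet_centre")[:1]:
        m=s["pixels"]&(d>0); p=W[m]
        c=np.median(p,0); p=p[np.linalg.norm(p-c,axis=1)<.1]
        q=p-p.mean(0); ev,V=np.linalg.eigh(q.T@q); nrm=V[:,0]*np.sign(V[2,0])
        print("mean",np.round(p.mean(0),4),"normal",np.round(nrm,2),"tilt",np.round(np.degrees(np.arctan2(nrm[1],nrm[2])),1),"y",np.round(np.percentile(p[:,1],[1,99]),3),"z",np.round(np.percentile(p[:,2],[1,99]),3),len(p),s["score"])
    return im
E
python3 - <<'E'
from h import *
prof();s=arm.sense();print(s["tool_pos"],s["contact_force"])
E
```

```text
mean [0.5064 0.3558 0.0123] normal [-0.03  0.05  1.  ] tilt 2.9 y [0.289 0.405] z [0.    0.017] 1972 0.77
[5.17734454e-01 3.22526723e-01 3.80685891e-04] [-0.06317199 -0.30992054  0.93737887]
```

step_arm --pt "-1 0 0 0.2 0" --pt "-1 0 0 0.35 0" --pt "-1 0 0 0.5 0" --pt "-1 0 0 0.5 0"

```text
clock: 10.82
tool_pos: [0.5181, 0.323, -0.0046]
ee_rot: [180.0, 0.1, 179.9]
contact_force: [0.2, 4.1, 3.1]
grip_width: 0.0855
grasp_force: 2.0
```

```bash
python3 - <<'E'
from h import *
prof();s=arm.sense();print(s["tool_pos"],s["contact_force"])
E
```

```text
mean [0.5057 0.3586 0.011 ] normal [-0.03  0.37  0.93] tilt 21.5 y [0.298 0.404] z [-0.013  0.035] 2188 0.88
[ 0.51809634  0.32290792 -0.0045086 ] [1.22782946 4.66275756 2.71398886]
```

step_arm --pt "-1 0 0 0.15 0" --pt "-1 0 0 0.25 0" --pt "-1 0 0 0.35 0" --pt "-1 0 0 0.35 0"

```text
clock: 11.42
tool_pos: [0.5182, 0.324, -0.0078]
ee_rot: [179.9, 0.1, 179.9]
contact_force: [-0.2, 9.5, 3.9]
grip_width: 0.0857
grasp_force: 3.9
```

```bash
python3 - <<'E'
from h import *
im=prof();s=arm.sense();print(s["tool_pos"],s["contact_force"],s["grip_width"])
cv2.imwrite("pics/s4.png",cv2.resize(im[160:340,140:380],None,fx=3,fy=3))
E
```

```text
mean [0.5045 0.3592 0.01  ] normal [-0.04  0.52  0.85] tilt 31.6 y [0.303 0.402] z [-0.021  0.045] 2176 0.92
[ 0.51820308  0.32394954 -0.00771843] [-0.12938021  9.89428011  3.35641973] 0.08547218142099813
```

View pics/s4.png

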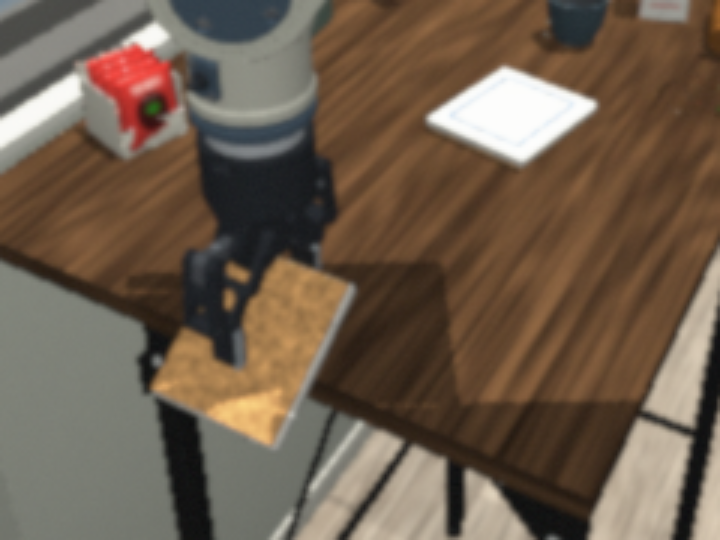

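step_arm --pt "-0.85 0 0 -0.1 0" --pt "-0.75 0 0.2 -0.3 0" --pt "-0.69 0 0.4 -0.5 0" --pt "-0.69 0 0.5 -0.6 0" --pt "-0.69 0 0.5 -0.6 0" --newtons 40

```text
clock: 12.15
tool_pos: [0.5174, 0.3271, -0.0024]
ee_rot: [-180.0, -0.0, 179.9]
contact_force: [0.9, 1.8, 0.8]
grip_width: 0.072
grasp_force: 1.2
```

```bash
python3 - <<'E'
from h import *
im=prof();s=arm.sense();print(s["tool_pos"],s["contact_force"],s["grip_width"])
E
```

```text
mean [0.5042 0.3606 0.0089] normal [-0.02  0.72  0.7 ] tilt 45.7 y [0.311 0.396] z [-0.029  0.055] 2108 0.96
[ 0.51743487  0.3271539  -0.00245032] [0.57241072 2.15097478 1.55442043] 0.07233597904326537
```

step_arm --pt "-0.55 0 0.1 -0.1 0" --pt "-0.41 0 0.3 -0.2 0" --pt "-0.41 0 0.5 -0.3 0" --pt "-0.3 0 0.6 -0.3 0" --pt "-0.18 0 0.8 -0.4 0" --pt "-0.18 0 1.05 -0.5 0" --pt "-0.18 0 1.05 -0.5 0"

```text
clock: 13.12
tool_pos: [0.517, 0.3375, 0.0023]
ee_rot: [-179.9, -0.1, 179.9]
contact_force: [0.6, 2.6, -1.2]
grip_width: 0.0504
grasp_force: 1.3
```

```bash
python3 - <<'E'
from h import *
im=prof();s=arm.sense();print(s["tool_pos"],s["contact_force"],s["grip_width"])
E
```

```text
mean [ 0.5108  0.3764 -0.0338] normal [-0.02  0.95  0.32] tilt 71.1 y [0.35  0.395] z [-0.088  0.021] 2174 0.75
[0.51718373 0.33788439 0.00226554] [-1.59677965  3.30543962 -0.17501418] 0.050376687084930684
```

step_arm --pt "0.15 0 0.4 0 0" --pt "0.45 0 0.9 0 0" --pt "0.8 0 1.4 0 0" --pt "1 0 1.7 0 0" --pt "1 0 1.7 0 0" --newtons 80

```text
clock: 13.85
tool_pos: [0.5178, 0.3561, 0.003]
ee_rot: [179.9, 0.0, 179.9]
contact_force: [-3.3, 7.8, 2.3]
grip_width: 0.0116
grasp_force: 80.6
```

```bash
python3 - <<'E'
from h import *
im=prof();s=arm.sense();print(s["tool_pos"],s["contact_force"],s["grip_width"],s["grasp_force"])
cv2.imwrite("pics/s5.png",cv2.resize(im[160:340,140:380],None,fx=3,fy=3))
E
```

```text
mean [ 0.5102  0.3672 -0.0401] normal [-0.03  1.    0.08] tilt 85.6 y [0.355 0.372] z [-0.1    0.016] 1697 0.94
[0.51779783 0.35607828 0.00304862] [-2.33651342  8.76274236  2.19869466] 0.01179274607293654 80.61198469251394
```

View pics/s5.png

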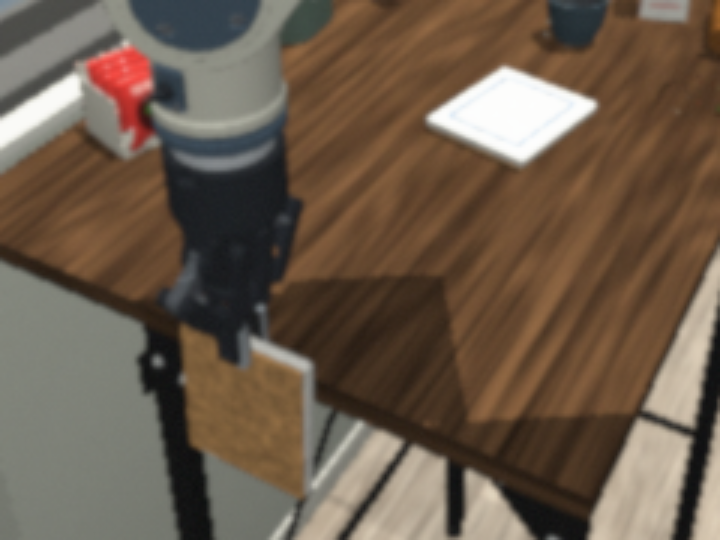

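step_arm --pt "1 0 0.3 0 0" --pt "1 0 0.5 -1 0" --pt "1 0 0.5 -2.5 0" --pt "1 0 0.5 -4.5 0" --pt "1 0 0.5 -6.5 0" --pt "1 0 0.5 -8.5 0" --pt "1 0 0.5 -10.5 0" --pt "1 0 0.5 -12 0" --pt "1 0 0.5 -13 0" --pt "1 0 0.5 -13 0" --newtons 110

```text
clock: 15.2
tool_pos: [0.518, 0.3603, 0.1336]
ee_rot: [180.0, 0.1, 179.9]
contact_force: [-0.2, 0.2, -1.8]
grip_width: 0.0109
grasp_force: 110.4
```

```bash
python3 - <<'E'
from h import *
im=prof();s=arm.sense();print(s["tool_pos"],s["contact_force"],s["grip_width"],s["grasp_force"])
go(.5178,.16,.106,180)
E
```

```text
mean [0.5119 0.371  0.0916] normal [-0.03  1.    0.06] tilt 86.7 y [0.358 0.377] z [0.031 0.146] 2343 0.89
[0.517345   0.35984016 0.13228901] [-1.17833415 -0.70896369 -2.352608  ] 0.010564913395206536 110.40247393772006
inc cm [ -0.07 -19.98   2.63] turn -0.1 rows~ 3.224998743746078 0.00745399159030134
```

step_arm --pt "1 0 -1 0 0" --pt "1 0 -3 0 0" --pt "1 0 -6 0 0" --pt "1 0 -9.5 0 0" --pt "1 0 -13 0 0" --pt "1 0 -16.5 0 0" --pt "1 0 -18.7 0 0" --pt "1 0 -20 0.5 0" --pt "1 0 -20 1.2 0" --pt "1 0 -20 2 0"

```text
clock: 16.55
tool_pos: [0.5174, 0.1604, 0.1122]
ee_rot: [180.0, -0.0, 179.9]
contact_force: [-0.1, 0.8, -2.6]
grip_width: 0.0104
grasp_force: 110.3
```

```bash
python3 - <<'E'
from h import *
im=prof();s=arm.sense();print(s["tool_pos"],s["contact_force"],s["grip_width"],s["grasp_force"])
cv2.imwrite("pics/s6.png",cv2.resize(im[130:310,140:380],None,fx=3,fy=3))
E
```

```text
mean [0.5135 0.1715 0.0685] normal [-0.01  1.    0.07] tilt 86.1 y [0.161 0.177] z [0.009 0.125] 1739 0.79
[0.51665792 0.16050879 0.11156402] [-0.86615884 -0.95066585 -1.97630731] 0.010640650994508314 110.2282190322876
```

View pics/s6.png

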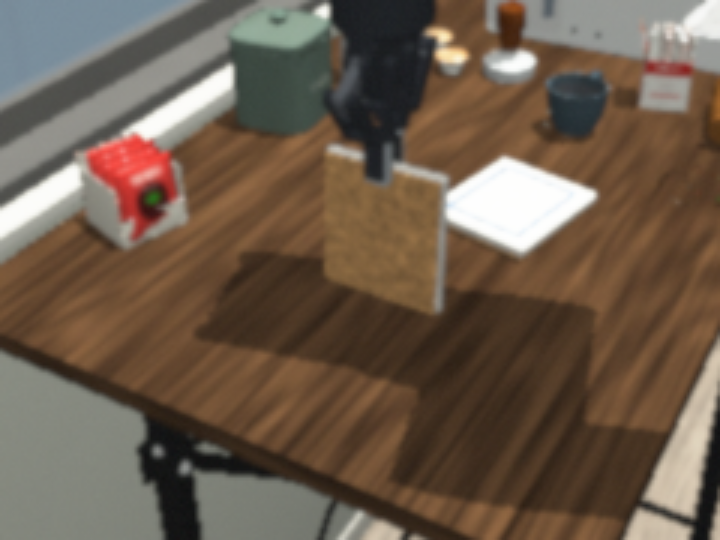

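step_arm --pt "1 0 0 0.4 0" --pt "1 0 0 0.6 0" --pt "1 0 0 0.8 0" --pt "1 0 0 0.9 0" --pt "1 0 0 0.9 0" --newtons 40

```text
clock: 17.27
tool_pos: [0.518, 0.1607, 0.1067]
ee_rot: [180.0, 0.1, 179.9]
contact_force: [-9.3, 0.2, 27.6]
grip_width: 0.0108
grasp_force: 114.3
```

step_arm --pt "1 0 0 -0.4 0" --pt "0.6 0 0 -0.4 0" --pt "0.4 0 0.6 -0.3 0" --pt "0.1 0 1.4 0 0" --pt "-0.18 0 2.2 0.6 0" --pt "-0.18 0 2.8 1.0 0" --pt "-0.18 0 3.3 1.0 0" --pt "-0.18 0 3.3 1.0 0" --newtons 40

```text
clock: 18.27
tool_pos: [0.5174, 0.1935, 0.0937]
ee_rot: [-180.0, -0.0, 180.0]
contact_force: [0.1, 0.7, -0.0]
grip_width: 0.0504
grasp_force: 0.1
```

```bash
python3 - <<'E'
from h import *
im=prof();s=arm.sense();print(s["tool_pos"],s["contact_force"],s["grip_width"],s["grasp_force"])
cv2.imwrite("pics/s7.png",cv2.resize(im[130:310,140:380],None,fx=3,fy=3))
E
```

```text
mean [0.5119 0.2009 0.0615] normal [ 0.03 -0.94  0.34] tilt -70.4 y [0.178 0.22 ] z [0.001 0.114] 1145 0.8
[0.51742916 0.19307616 0.09389262] [ 0.42097279  1.37159616 -0.41948172] 0.05031609910051165 0.1605432783253491
```

View pics/s7.png

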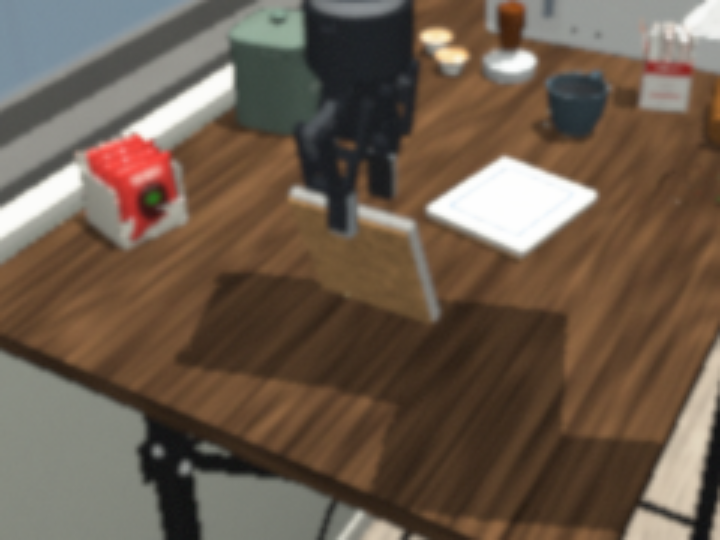

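step_arm --pt "-0.4 0 0.6 0.7 0" --pt "-0.6 0 1.6 1.7 0" --pt "-0.8 0 2.3 2.8 0" --pt "-1 0 3.0 4.2 0" --pt "-1 0 3.7 5.2 0" --pt "-1 0 4.3 6 0" --pt "-1 0 4.7 6.8 0" --pt "-1 0 5.2 7.5 0" --pt "-1 0 5.2 7.5 0"

```text
clock: 19.5
tool_pos: [0.5173, 0.2451, 0.0183]
ee_rot: [-180.0, -0.0, 179.9]
contact_force: [0.2, -0.6, 0.1]
grip_width: 0.0852
grasp_force: 0.0
```

```bash
python3 - <<'E'
from h import *
im=prof();s=arm.sense();print(s["tool_pos"],s["contact_force"],s["grip_width"],s["grasp_force"])
cv2.imwrite("pics/s8.png",cv2.resize(im[130:310,140:380],None,fx=3,fy=3))
E
```

```text
mean [0.5087 0.2427 0.0124] normal [-0.    0.02  1.  ] tilt 1.2 y [0.177 0.293] z [0.    0.015] 1410 0.93
[0.5176203  0.24496532 0.01892091] [-0.12214977  0.25160198  0.02147042] 0.08534839150942405 0.0
```

View pics/s8.png

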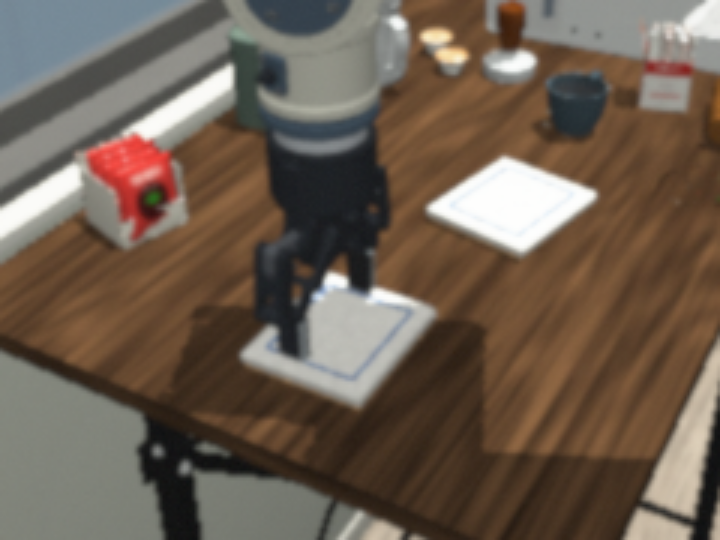

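Lying white side up, flat, y 0.177–0.293 (edge 0.35). Retreat up and hand in.

step_arm --pt "-1 0 0 -4 0" --pt "-1 0 0 -9 0" --pt "-1 0 0 -14 0" --pt "-1 0 0 -16 0" --pt "-1 0 0 -16 0" --pt "-1 0 0 -16 0"

```text
clock: 20.35
tool_pos: [0.5169, 0.2446, 0.178]
ee_rot: [-180.0, -0.1, 179.9]
contact_force: [-0.6, -0.6, -0.3]
grip_width: 0.0857
grasp_force: 0.0
```

```bash
python3 - <<'E'
from h import *
prof();print(arm.sense()["contact_force"]);print(arm.hand_in())
E
```

```text
mean [0.5151 0.2415 0.0123] normal [-0.01  0.02  1.  ] tilt 1.3 y [0.176 0.293] z [-0.001  0.015] 1725 0.97
[-0.42760096 -0.07017062  0.08591182]
the job is handed in; nothing more can be done
None
```

The trivet now lies flat on the counter, white side up, about 115 mm inside the left edge; the job is handed in at about 20 s, but no verdict was returned. I levered it up by pressing on the overhanging part, and it slipped partway down over the edge before I gripped it (centre lowest at about -0.04 m by camera, limit -0.06 m); the other trivet, mug and tub look untouched in the pictures.

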